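# Purge the bench air line with the yellow push-pull knob

## Robot

A 6-joint arm with a two-finger parallel gripper is mounted at the origin on a cart in front of the work surface, level with it; the furniture and walls round the work are solid. World frame = base frame: x ahead of the robot, y to its left, z up, the work surface at z = 0. Lengths are in m, angles in rad, forces in N, time in s.
With the tool pointing down it reaches from about 0.3 to 0.875 m from the base axis. Payload 6.4 kg.
Tool frame: the origin (TCP) lies midway between the tips of the shut fingers; the grasp point (between the pads) lies 19 mm behind it; z points along the fingers, y is the direction in which the jaws open and shut (so a half turn about z gives the same grasp; the last joint's range is limited). The gripper opens to 85 mm and grips with 20 to 120 N. Pads are 22 mm wide; open, the fingers measure 114 mm over their backs; the gripper's body (76 mm by 85 mm) begins 54 mm behind the grasp point. The pads swing forward as they close: fully open they stand 13 mm farther back than shut.
Start: joints at [0.92, 0.181, 1.607, -0, 1.354, -0.206], TCP at [0.247, 0.519, 0.231] pointing down, gripper open.
Joint ranges: [-2.99, 2.99], [-0.89, 2.07], [0.3, 2.58], [-1.14, 4.28], [0, 2.63], [-3.12, 3.12]. Speed limits (rad/s): [2.57, 2.57, 3.01, 3.14, 3.14, 3.14].

## Interface

Orientations are given as a unit quaternion [w, x, y, z].
In Python, from bench import ctrl gives the robot as it stands. The module is installed in compiled form; this text tells all that it offers.
- The arm moves only by the tool arm_command, never from a script. Its argument "plan" is one flat list of numbers, 4 for each row, row after row: the shift along the tool's x, y, z in mm, then the turn about the tool's z in rad. A call has 1 to 20 rows; each row shifts and turns the commanded pose from where the row before left it, along the tool's axes as they then stand; what a row does not reach is not made up. A row lasts 1/10 s, in which the tool goes at most 50 mm and 8.59 degrees, less where a joint would pass 70% of its speed; a pose out of reach is approached as far as the arm can. A call is refused whole if a number of a shift passes 50 or a number of a turn 0.15, either way. A call with a gripper value outside its range is refused whole. "grip" is the opening, from 0 (shut) to 1 (fully open), set as the call begins (left out, the last holds). The fingers move at their own pace and stop on an object; the grip force is fixed at half the most. Time passes only in rows, so rows that do not move let the fingers close. It gives the time, the measured TCP pose, the force and the opening at its end, in the units of the state.
- ctrl.get_obs(): the state, without advancing time (a new reading comes with each control period).
- ctrl.camera(name): name is "side" or "top"; returns a dict with "color" (420x560x3 uint8, red, green, blue), "camera_matrix" (3x3 intrinsics, pixels), "k1" (the pictures are not rectified: a ray, as slopes to the right and down, at radius r is drawn at 1 + k1 r^2 times it, then the intrinsics apply), "eye" and "attitude" of the camera in the world. Camera axes: x right, y up, looking along -z (the intrinsics and any distortion apply to the point x, -y, -z); pixel columns grow to the right and rows downward; lengths in m; the calibration is good to about 2 mm. A picture is of the moment at which its call begins. There is no depth.
- ctrl.hand_in(): hands the job in, once; it reports no verdict.
The state is a dict: "time_s": time; "q": joint angles; "dq": joint speeds; "joint_efforts": joint torques, N m; "eef_pos": TCP position; "eef_rot": TCP orientation; "wrist_force": force on the tool from outside, world axes, zero at the start; "torque": the same for the moment, N m; "opening": opening from 0.0 (shut) to 1.0 (fully open).
Only numpy, scipy, OpenCV 4.12 (cv2) and the standard library are available. Lean on these libraries where they do the work, as an engineer would, in place of code of your own. Each camera call takes 0.05 s, during which the arm holds its last target. There are 200 camera calls.

## Task

Blow the moisture out of the bench air line before work: on the little air station, pull the yellow push-pull knob straight up to its on detent, leave it on for two seconds, then push it back down fully home and let go. The red knob (supply, on) and the blue knob (branch, off) must stay as they are.

Things in the scene. Friction and masses are not known exactly. Their poses are not given: they have to be found in the camera images.
- purge_grip (a point): Centre of the yellow push-pull knob, an upright cylinder 32 mm wide, 30 mm tall (its top 15 mm above this point); moves with the knob. Pushed in, the point is 99 mm above the worktop and the knob's underside 14 mm above the top of its grey valve module. y runs along the row of three equal knobs (yellow, red, blue in any order, 85 mm apart), x level across the row, z up, the way it pulls.
- purge_knob (a joint): Travel of the yellow knob in m: 0 pushed home (off, at the start), 0.018 pulled up to the on stop. An over-centre spring drives it from mid travel (0.009) to whichever stop is nearer and holds it there; 5 to 6 N pulls it out or pushes it in; it does not turn.
- supply_knob (a joint): Travel of the red knob, same make and size: starts out at about 0.018 (on), stays out. The knobs stand on an air station fixed to the worktop: aluminium base plate 296 mm along the row, 116 mm across, with three grey modules whose tops are 70 mm above the worktop; a dark collar 38 mm wide rises 11 mm from there round each stem.
- branch_knob (a joint): Travel of the blue knob, same make and size: starts pushed in at 0 (off), stays in. Off the two ends of the row a vial (82 mm tall) and a white tablet bottle (88 mm tall) stand loose, about 0.2 m from the station's middle.

How it is judged:
On the way:
1. the yellow knob is pulled up to its on detent and left on for at least one second (value of joint purge_knob above 0.015 m), for 1 s.
At the end, for the whole second after the job is handed in: The yellow knob is pushed fully home again (within 3 mm) and let go, the red knob is still out (within 3 mm of its stop) and the blue knob still in (within 3 mm) (value of joint each of purge_knob, branch_knob below 0.003 m and value of joint supply_knob above 0.015 m); the robot touches nothing.
It fails at once if the red knob is pushed in past mid travel (value of joint supply_knob below 0.009 m).
It fails at once if the blue knob is pulled out past mid travel (value of joint branch_knob above 0.009 m).
It also fails if it takes over 32 s, if anything falls off the work surface, if the arm or the gripper's body presses on something with over 40 N, if the wrist force passes 120 N, or if a joint passes its speed limit or range.

## Working session

There is one attempt and no reset: what is moved stays moved. The work goes in short steps, Python scripts to look and compute and a tool call to move; the robot and the scene stay as the last step left them, time stands still between calls to the robot, and variables do not carry over. Pictures are saved under pics/ and viewed, about 8 in all and at most 12, crops included, and the job is handed in when it is done.

Besides the shell and the picture viewer there is one more tool, called as a command line: name --argument value ..., lists and objects as JSON in quotes. arm_command: Moves the arm, as the interface text tells. Its arguments: {"type":"object","properties":{"plan":{"type":"array","items":{"type":"number"}},"grip":{"type":"number"}},"required":["plan"]}

```bash
mkdir -p pics
cat > h.py <<'E'
import numpy as np, cv2
from bench import ctrl
from scipy.spatial.transform import Rotation as R
def snap(n,f):
    c=ctrl.camera(n); cv2.imwrite('pics/'+f,c['color'][:,:,::-1]); return c
def att(c):
    a=np.array(c['attitude'],float)
    return a if a.shape==(3,3) else R.from_quat(a[[1,2,3,0]]).as_matrix()
def ray(c,u,v):
    K=np.array(c['camera_matrix']); p=cv2.undistortPoints(np.array([[[u,v]]],float),K,np.array([c['k1'],0,0,0,0.]))[0,0]
    return np.array(c['eye']),att(c)@np.array([p[0],-p[1],-1])
def atz(c,u,v,z):
    e,d=ray(c,u,v); return e+d*(z-e[2])/d[2]
E
python3 - <<'E'
from h import *
import pickle
for n in('top','side'):
    c=snap(n,n+'0.png'); print(n,c['eye'],c['attitude'],c['k1'],c['camera_matrix'])
    pickle.dump({k:c[k] for k in c},open(n+'.pkl','wb'))
print(ctrl.get_obs())
E
```

```text
top [0.403158   0.0643922  0.97675359] [ 0.70573476  0.05962379 -0.07265651 -0.70221399] 0.02147374836314576 [[385.28440609   0.         280.96047231]
 [  0.         385.28440609 203.79979535]
 [  0.           0.           1.        ]]
side [0.49457924 0.7412448  0.61659897] [-0.05060344 -0.02080726  0.47109585  0.88038347] -0.05886279667571023 [[383.01318279   0.         278.75871371]
 [  0.         383.01318279 210.50772279]
 [  0.           0.           1.        ]]
{'time_s': 0.1, 'q': array([ 9.19681023e-01,  1.81540996e-01,  1.60789739e+00, -1.27801878e-05,
        1.35382966e+00, -2.06317343e-01]), 'dq': array([-0.00134857, -0.00172513, -0.00394654, -0.00212017, -0.00027982,
       -0.00116408]), 'joint_efforts': array([ 4.34390222e-04, -4.45874655e+01, -3.52238452e+01, -3.15138877e-04,
        4.08567095e-03, -3.90585944e-05]), 'eef_pos': array([0.24709134, 0.5186406 , 0.23043764]), 'eef_rot': array([-3.42558255e-04,  2.20568728e-01,  9.75371075e-01, -7.64477065e-04]), 'wrist_force': array([-0.51686544,  0.43625526,  0.12365844]), 'torque': array([ 0.02292703, -0.03897817,  0.0234434 ]), 'opening': 1.0038594448422533}
```

View pics/top0.png

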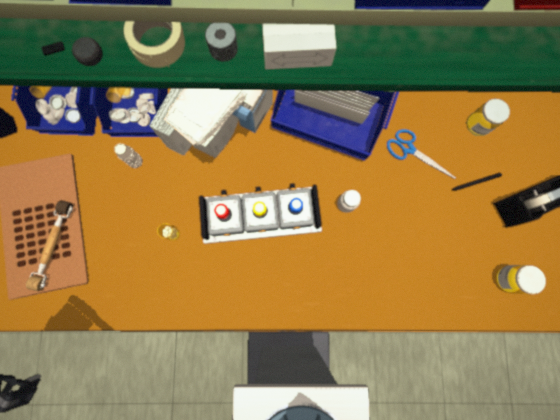

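View pics/side0.png

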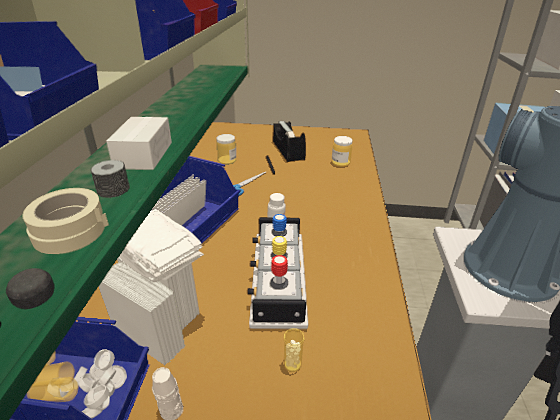

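Run:
```python
import cv2
a=cv2.imread('pics/top0.png')[175:250,190:330]; a=cv2.resize(a,None,fx=5.5,fy=5.5,interpolation=cv2.INTER_CUBIC)
b=cv2.imread('pics/side0.png')[205:305,240:320]; b=cv2.resize(b,None,fx=5.5,fy=5.5,interpolation=cv2.INTER_CUBIC)
cv2.imwrite('pics/topc.png',a); cv2.imwrite('pics/sidec.png',b)
from h import *
import pickle
# colour centroids, top caps
for n in('top','side'):
    c=pickle.load(open(n+'.pkl','rb')); hsv=cv2.cvtColor(c['color'],cv2.COLOR_RGB2HSV)
    box=(slice(190,230),slice(200,320)) if n=='top' else (slice(205,285),slice(265,292))
    for k,lo,hi in(('y',22,35),('r',0,6),('b',100,125)):
        m=np.zeros(hsv.shape[:2],bool); s=hsv[box]
        m[box]=(s[...,0]>=lo)&(s[...,0]<=hi)&(s[...,1]>130)&(s[...,2]>80)
        v,u=np.nonzero(m); print(n,k,len(u),u.mean(),v.mean(),u.min(),u.max(),v.min(),v.max(), atz(c,u.mean(),v.mean(),{'y':.107,'r':.125,'b':.107}[k]) )
```

```text
top y 84 259.45238095238096 210.02380952380952 253 266 202 215 [0.55326695 0.0977385  0.107     ]
top r 83 222.83132530120483 212.66265060240963 215 229 204 218 [0.54365739 0.17865362 0.125     ]
top b 58 294.32758620689657 208.1206896551724 289 301 200 212 [0.55821568 0.01784812 0.107     ]
side y 185 279.0864864864865 246.46486486486486 272 286 236 254 [0.5564805  0.11711495 0.107     ]
side r 228 278.9166666666667 266.8421052631579 271 287 255 276 [0.54801588 0.19992662 0.125     ]
side b 158 279.2025316455696 223.18987341772151 272 286 214 230 [0.56528503 0.03362128 0.107     ]
```

View pics/topc.png

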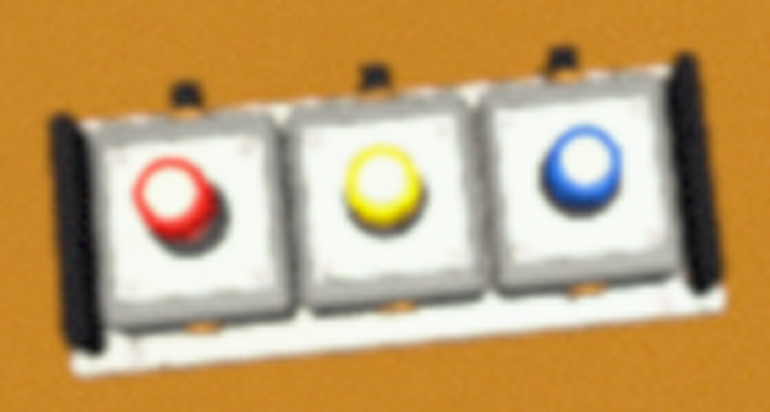

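Run:
```python
from h import *
import pickle
c=pickle.load(open('top.pkl','rb'))
P=[atz(c,u-.4,v-.4,z) for u,v,z in((221.1,210.1,.132),(259.3,207.9,.114),(296.2,204.1,.114))]
for p in P: print(p)
print(np.linalg.norm(P[0]-P[1]),np.linalg.norm(P[2]-P[1]))
d=P[2]-P[0]; a=np.arctan2(d[0],-d[1]); print('row yaw',a)
# check: project knob centre ends in side
s=pickle.load(open('side.pkl','rb')); 
for z in(.084,.114):
    q=att(s).T@(np.r_[P[1][:2],z]-s['eye']); x,y=q[0]/-q[2],-q[1]/-q[2]; k=1+s['k1']*(x*x+y*y); K=s['camera_matrix']; print(K[0,0]*x*k+K[0,2],K[1,1]*y*k+K[1,2])
o=ctrl.get_obs(); w=o['eef_rot']; M=R.from_quat(np.r_[w[1:],w[0]]).as_matrix(); print(M)
```

```text
[0.54913048 0.18263265 0.132     ]
[0.55787056 0.09880368 0.114     ]
[0.56723282 0.01482798 0.114     ]
0.08618401506048985 0.08449597376438939
row yaw 0.10746185681784977
279.238553185089 249.36108928723542
279.4039294233214 238.45901462569003
[[-9.02698638e-01  4.30272191e-01 -1.00548229e-03]
 [ 4.30273238e-01  9.02697704e-01 -1.34018236e-03]
 [ 3.31003359e-04 -1.64241291e-03 -9.99998596e-01]]
```

View pics/sidec.png

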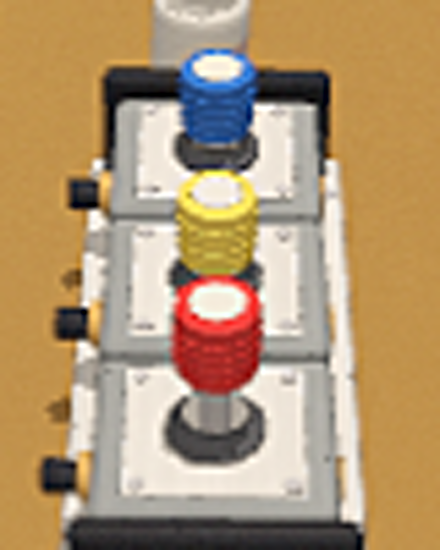

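arm_command --plan '[-38.5, -20.4, 0, 0, -38.5, -20.4, 0, 0, -38.5, -20.4, 0, 0, -38.5, -20.4, 0, 0, -38.5, -20.4, 0, 0, -38.5, -20.4, 0, 0, -38.5, -20.4, 0, 0, -38.5, -20.4, 0, 0, -38.5, -20.4, 0, 0, -38.5, -20.4, 0, 0, -38.5, -20.4, 0, 0, -38.5, -20.4, 0, 0, 0, 0, 0, 0.127, 0, 0, 0, 0.127, 0, 0, 0, 0.127, 0, 0, 0, 0.127, 0, 0, 0, 0.127, 0, 0, 0, 0.127, 0, 0, 0, 0.127, 0, 0, 0, 0.127]' --grip 1

```text
time_s: 2.1
eef_pos: [0.5588, 0.0993, 0.2307]
eef_rot: [-0.0, 0.669, 0.743, -0.0]
wrist_force: [0.5, 0.9, -0.4]
opening: 1.002
```

arm_command --plan '[-0.7, -0.9, 25, 0, 0, 0, 25, 0, 0, 0, 25, 0, 0, 0, 25, 0, 0, 0, 16, 0, 0, 0, 12, 0, 0, 0, 10, 0, 0, 0, 7, 0, 0, 0, 2, 0, 0, 0, 0, 0, 0, 0, 0, 0]'

```text
time_s: 3.2
eef_pos: [0.5589, 0.0985, 0.085]
eef_rot: [0.001, 0.667, 0.745, 0.0]
wrist_force: [-0.5, 0.2, 0.1]
opening: 1.0
```

Run:
```python
from h import *
a=snap('side','s1.png')['color'][170:300,220:340,::-1]; b=snap('top','t1.png')['color'][150:280,190:330,::-1]
f=lambda i:cv2.resize(i,(400,433),interpolation=cv2.INTER_CUBIC)
cv2.imwrite('pics/c1.png',np.hstack([f(a),f(b)]))
```

```text
(no output)
```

View pics/c1.png

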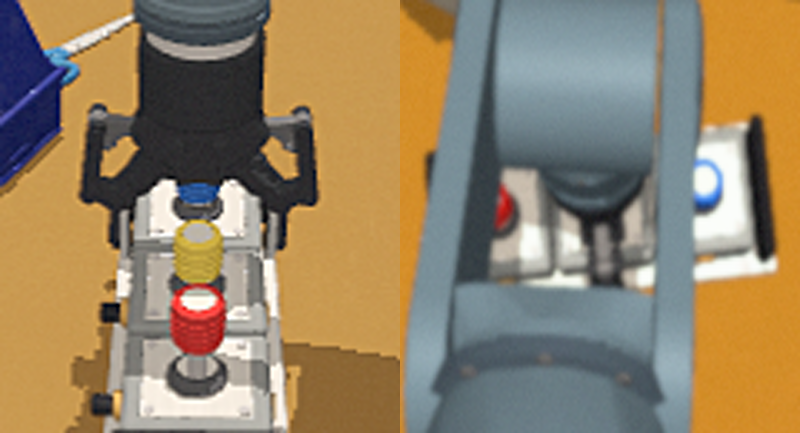

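arm_command --plan '[0, 0, 0, 0, 0, 0, 0, 0, 0, 0, 0, 0, 0, 0, 0, 0, 0, 0, 0, 0, 0, 0, 0, 0, 0, 0, 0, 0, 0, 0, 0, 0]' --grip 0

```text
time_s: 4.1
eef_pos: [0.5589, 0.0985, 0.0847]
eef_rot: [0.0, 0.667, 0.745, 0.0]
wrist_force: [2.9, 1.9, 3.6]
opening: 0.359
```

arm_command --plan '[0, 0, -3, 0, 0, 0, -3, 0, 0, 0, -3, 0, 0, 0, -3, 0, 0, 0, -3, 0, 0, 0, -3, 0, 0, 0, 0, 0, 0, 0, 0, 0]'

```text
time_s: 4.9
eef_pos: [0.5589, 0.0985, 0.1028]
eef_rot: [0.0, 0.667, 0.745, 0.0]
wrist_force: [4.2, 1.6, 2.6]
opening: 0.356
```

Run:
```python
from h import *
a=snap('side','s2.png')['color'][170:300,220:340,::-1]
cv2.imwrite('pics/c2.png',cv2.resize(a,(480,520),interpolation=cv2.INTER_CUBIC))
```

```text
(no output)
```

View pics/c2.png

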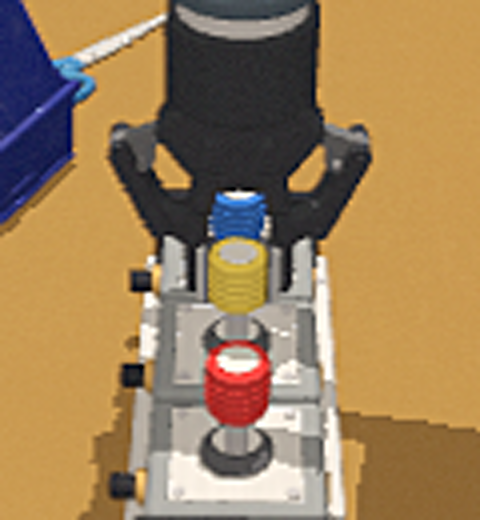

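arm_command --plan '[0, 0, 0, 0, 0, 0, 0, 0, 0, 0, 0, 0, 0, 0, 0, 0, 0, 0, 0, 0, 0, 0, 0, 0, 0, 0, 0, 0, 0, 0, 0, 0, 0, 0, 0, 0, 0, 0, 0, 0, 0, 0, 0, 0, 0, 0, 0, 0, 0, 0, 0, 0, 0, 0, 0, 0, 0, 0, 0, 0, 0, 0, 0, 0, 0, 0, 0, 0, 0, 0, 0, 0, 0, 0, 0, 0, 0, 0, 0, 0]' --grip 0.8

```text
time_s: 6.95
eef_pos: [0.5583, 0.0985, 0.1023]
eef_rot: [0.0, 0.667, 0.745, -0.0]
wrist_force: [0.5, -0.2, -0.0]
opening: 0.799
```

arm_command --plan '[0, 0, 0, 0, 0, 0, 0, 0, 0, 0, 0, 0, 0, 0, 0, 0, 0, 0, 0, 0, 0, 0, 0, 0, 0, 0, 0, 0, 0, 0, 0, 0]' --grip 0

```text
time_s: 7.75
eef_pos: [0.5588, 0.0985, 0.1027]
eef_rot: [0.0, 0.667, 0.745, 0.0]
wrist_force: [2.3, 1.2, 4.7]
opening: 0.355
```

arm_command --plan '[0, 0, 3, 0, 0, 0, 3, 0, 0, 0, 3, 0, 0, 0, 3, 0, 0, 0, 3, 0, 0, 0, 3, 0, 0, 0, 0.5, 0, 0, 0, 0, 0, 0, 0, 0, 0]'

```text
time_s: 8.65
eef_pos: [0.5589, 0.0985, 0.0847]
eef_rot: [0.0, 0.667, 0.745, 0.0]
wrist_force: [1.3, 1.2, 10.6]
opening: 0.354
```

Now at home with about 10 N of push. Open, then rise straight up.

arm_command --plan '[0, 0, 0, 0, 0, 0, 0, 0, 0, 0, 0, 0, 0, 0, 0, 0, 0, 0, 0, 0, 0, 0, 0, 0, 0, 0, 0, 0, 0, 0, 0, 0]' --grip 1

```text
time_s: 9.45
eef_pos: [0.5583, 0.0985, 0.0838]
eef_rot: [0.0, 0.667, 0.745, 0.0]
wrist_force: [0.4, -0.3, -0.1]
opening: 1.0
```

arm_command --plan '[0, 0, -5, 0, 0, 0, -10, 0, 0, 0, -20, 0, 0, 0, -25, 0, 0, 0, -25, 0, 0, 0, -25, 0, 0, 0, -25, 0, 0, 0, -15, 0, 0, 0, 0, 0, 0, 0, 0, 0]'

```text
time_s: 10.45
eef_pos: [0.558, 0.0985, 0.2334]
eef_rot: [-0.0, 0.667, 0.745, -0.0]
wrist_force: [-0.2, -0.0, -0.4]
opening: 1.002
```

Run:
```python
from h import *
a=snap('side','s3.png')['color'][190:390,200:360,::-1]
cv2.imwrite('pics/c3.png',cv2.resize(a,(480,600),interpolation=cv2.INTER_CUBIC))
```

```text
(no output)
```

View pics/c3.png

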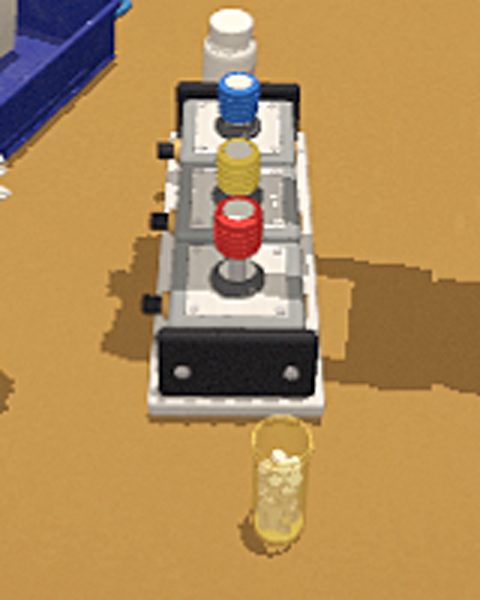

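The yellow knob (238,165) looks as it did at the start, red is out with its stem visible, blue is in, and the vial and bottle are standing. A numeric comparison with the first picture, then hand in if it matches.

Run:
```python
from h import *
rng={'y':(22,35),'r':(0,6),'b':(100,125)}; out={}
for f in('side0','s2','s3'):
    s=cv2.cvtColor(cv2.imread(f'pics/{f}.png')[205:285,265:292],cv2.COLOR_BGR2HSV)
    for k,(lo,hi) in rng.items():
        v,u=np.nonzero((s[...,0]>=lo)&(s[...,0]<=hi)&(s[...,1]>110)&(s[...,2]>60)); out[f,k]=(v.min()+205,v.max()+205); print(f,k,out[f,k])
if all(abs(out['side0',k][1]-out['s3',k][1])<=1 and abs(out['side0',k][0]-out['s3',k][0])<=1 for k in rng): print('match',ctrl.hand_in())
```

```text
side0 y (np.int64(236), np.int64(254))
side0 r (np.int64(255), np.int64(276))
side0 b (np.int64(214), np.int64(230))
s2 y (np.int64(229), np.int64(248))
s2 r (np.int64(255), np.int64(276))
s2 b (np.int64(218), np.int64(229))
s3 y (np.int64(236), np.int64(254))
s3 r (np.int64(255), np.int64(276))
s3 b (np.int64(214), np.int64(230))
the job is handed in; nothing more can be done
match None
```

The air line purge is done and handed in at about 10.5 s of the 32 s allowed.

**What I did:** I gripped the yellow knob across the row and pulled it up 18 mm. I then let go of it so the detent held it, and waited about two seconds. I gripped it again, pushed it down to its stop (about 10 N at the wrist), opened the fingers and lifted straight clear.

**Last checks:**
- **Knob positions:** In the side view the yellow, red and blue knobs cover the same pixel rows as before the job. Yellow is home, red is out and blue is in. While it was pulled up, yellow stood 6–7 pixels higher, which fits 18 mm.
- **Robot clear:** The gripper is clear at z = 0.233 m, and the wrist force is about zero.
- **Loose items:** The vial and the tablet bottle are still standing.

No check failed or disagreed. Hand-in gives no verdict, so the result itself is not confirmed.

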